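Index the sample stage, then open the laser shutter

ROBOT

A 6-joint arm with a two-finger parallel gripper is mounted at the origin on the work surface. World frame = base frame: x ahead of the robot, y to its left, z up, the work surface at z = 0. Lengths are in mm, angles in rad, forces in N, time in s.
With the tool pointing down it reaches from about 275 to 825 mm from the base axis. Payload 5.2 kg.
Tool frame: the origin (TCP) lies at the very end of the fingers, on their centre line; the grasp point (between the pads) lies 19 mm behind it; z points along the fingers, y is the direction in which the jaws open and shut (so a half turn about z gives the same grasp; the last joint's range is limited). The gripper opens to 93 mm and grips with 3 to 60 N. Pads are 15 mm wide; open, the fingers measure 128 mm over their backs; the gripper's body (75 mm by 188 mm) begins 65 mm behind the grasp point.
Start: joints at [1.072, 0.259, 1.535, -0, 1.348, -0.203], TCP at [160.306, 526.125, 218.653] pointing down, gripper open.
Joint ranges: [-3.14, 3.14], [-0.91, 2.08], [0.19, 2.58], [-1.22, 4.36], [0.22, 2.71], [-3.12, 3.12]. Speed limits (rad/s): [2.57, 2.57, 3.14, 3.14, 3.14, 3.14].

INTERFACE

Orientations are given as [roll, pitch, yaw] about the fixed x, y, z axes, in that order (R = Rz(yaw) Ry(pitch) Rx(roll)).
In Python, from bench import robot gives the robot as it stands. The module is installed in compiled form; this text tells all that it offers. Calls block until the motion is done:
- robot.move_ptp(position, orientation): joint-space move of the TCP to a pose.
- robot.move_linear(position, ori=None, speed=150, f_stop=None): straight line of the TCP; ori=None keeps the orientation; speed is the mean speed in mm/s. With f_stop (N) it stops when the force on the tool has changed by that much, and returns True; else False.
- robot.move_j(angles): joint-space move.
- robot.move_gripper(opening): opening from 0.0 (shut) to 1.0 (fully open); the grip force is fixed at half the most; returns when the fingers have stopped.
- robot.sleep(seconds).
- robot.inverse_kinematics(position, orientation): joint angles nearest the present ones, or None.
- robot.get_image(name): name is "scene" or "top" or "wrist"; returns a dict with "img" (480x640x3 uint8, blue, green, red), "fovy" (degrees; the focal length in pixels is half the picture's height over the tangent of half this angle, whatever the lens; pixels are square), "cx", "cy" (the principal point, pixels), "k1" (the pictures are not rectified: a ray, as slopes to the right and down, at radius r is drawn at 1 + k1 r^2 times it, then the intrinsics apply), "eye" and "orientation" of the camera in the world. Camera axes: x right, y down, z forward; pixel columns grow to the right and rows downward; lengths in mm; the calibration is good to about 2 mm. A picture is of the moment at which its call begins. There is no depth.
A pose or a line that the arm cannot do raises robot.MotionError and nothing moves.
- robot.hand_in(): hands the job in, once; it reports no verdict.
Readings, each from a call of its own:
- robot.current_t(): time.
- robot.current_qpos(): joint angles.
- robot.current_joint_vel(): joint speeds.
- robot.current_joint_efforts(): joint torques, N m.
- robot.current_tcp_pos(): TCP position.
- robot.current_eef_rot(): TCP orientation.
- robot.current_contact_force(): force on the tool from outside, world axes, zero at the start.
- robot.current_ft_torque(): the same for the moment, N m.
- robot.current_gripper_width(): opening from 0.0 (shut) to 1.0 (fully open).
Only numpy, scipy, OpenCV 4.12 (cv2) and the standard library are available. Lean on these libraries where they do the work, as an engineer would, in place of code of your own. Each camera call takes 0.05 s, during which the arm holds its last target.

TASK

On the aluminium base plate, push a spoke of the rotary sample stage with a fingertip until the red pointer spoke stands over the green mark, keeping the laser's shutter closed meanwhile; then push the shutter's yellow handle until the shutter is fully open. Only push, gently: do not grip the spokes or the handle, leave the stage at the mark, and leave all the loose things around where they stand.

Things in the scene. Friction and masses are not known exactly. Their poses are not given: they have to be found in the camera images.
- stage: black round rotary stage fixed on an aluminium base plate (10 mm thick); origin on its axis at the plate's top face. Its disc, with white graduations, is 264 mm across, its top 20 mm above the origin. Above it turns a rotor: hub radius 30 mm, four spokes, and on the hub a copper plate 44 mm square with a brass cone, top 92 mm above the origin. More than 30 N on it is too much.
- rotor (a joint): angle of the rotor, rad, growing anticlockwise from above; turns more than a full turn either way; stays where left (friction 0.12 N m: 1.5 N at 80 mm from the axis). Its four spokes, 90 degrees apart, are bars 10 mm wide, reaching 100 mm from the axis (the red one 105 mm), from 42 to 58 mm above the stage's origin, with 22 mm of air beneath them
- pointer_tip (a point): point on the red pointer spoke, 100 mm from the stage's axis, at mid height and mid width of the spoke. The pointer is the spoke whose outer 35 mm are red; the other three are bare steel.
- green_mark (a point): point on the green mark, 100 mm from the stage's axis: a flat green bar, 18 mm wide, lying radially on the stage's disc from 91 to 131 mm from the axis, 22 mm above the stage's origin. The pointer passes over it. It is fixed.
- laser: grey laser head with a yellow patch on top, on a black foot, fixed on the base plate: 60 mm wide (its x), 130 mm long (its +y), top 106 mm above its origin; origin at the plate's top face under the middle of its front face, which looks along its -y to the stage's axis. It carries the shutter. More than 30 N on it or the shutter is too much.
- shutter (a joint): angle of the shutter arm, rad: 0 closed (flag in front of the laser's opening), 1.3 fully open at a hard stop; grows clockwise seen from above; stays where it is left (friction 0.05 N m: about 0.8 N at the handle)
- shutter_pivot (a point): on the upright pivot axis of the shutter arm, at the arm's mid height (83 mm above the laser's origin, 93 mm above the table), at x = -60, y = -30 mm in the laser's frame
- shutter_handle (a point): on the yellow handle of the shutter arm, 60 mm from the pivot, mid width and height. The handle is 10 mm wide, 16 mm tall, 40 to 76 mm from the pivot, free beneath. Closed, it points along the laser's -x; push it on its side facing the stage (the laser's -y side), round towards the laser's +y. The black flag is on the arm's other end, reaching 74 mm from the pivot.
- lens_tube: a loose black lens tube standing on the base plate, 30 mm across, 35 mm tall; to be left alone; origin at the centre of its underside
- brass_post: a loose brass post standing on the base plate, 25 mm across, 50 mm tall; to be left alone; origin at the centre of its underside
- screw_jar: a small loose glass jar with a black cap on the base plate, 36 mm across, 45 mm tall; to be left alone; origin at the centre of its underside
- optics_box: a loose clear plastic box, 92 x 72 x 34 mm, on the table; to be left alone; origin at the centre of its underside
- pen_torch: a loose aluminium pen torch lying on the table, 125 mm long, up to 24 mm thick; to be left alone; origin at the centre of its underside
- angle_bracket: a loose black L-shaped bracket on the table, 90 x 70 mm, 85 mm tall; to be left alone; origin at the centre of its underside

How it is judged (in metres and radians):
On the way, in this order (a step that is already met when the one before it is completed fails the run):
1. the pointer stands over the green mark, at rest, with the shutter still closed (horizontal distance between pointer_tip and green_mark below 0.009 m and value of joint shutter below 0.2 rad and velocity of joint rotor between -0.05 and 0.05 rad/s), for 0.2 s.
2. the shutter is open, the pointer still over the mark (horizontal distance between pointer_tip and green_mark below 0.009 m and value of joint shutter above 1.1 rad), for 0.2 s.
At the end, for the whole second after the job is handed in: The pointer's middle line is within 9 mm of the green mark's middle line (half the mark's width), 100 mm from the axis, and at rest; the shutter arm is open by more than 1.1 rad (stop at 1.3) (all of step 2 and velocity of joint rotor between -0.05 and 0.05 rad/s); the robot touches nothing.
It fails at once if the shutter is opened (more than 0.25 rad) while the pointer is more than 13 mm off the mark (value of joint shutter above 0.25 rad and not (horizontal distance between pointer_tip and green_mark below 0.013 m)).
It fails at once if the stage or its spokes are pinched or pushed with more than 30 N (contact force between the fingers and stage above 30 N).
It fails at once if the laser or its shutter is pinched or pushed with more than 30 N (contact force between the fingers and laser above 30 N).
It fails at once if a loose thing is lifted, carried or shifted by more than 15 mm (distance of any of lens_tube, brass_post, screw_jar, optics_box, pen_torch, angle_bracket from where it was at the start of the episode above 0.015 m).
It also fails if it takes over 67 s, if anything falls off the work surface, if the arm or the gripper's body presses on something with over 40 N, if the wrist force passes 120 N, or if a joint passes its speed limit or range.

## Working session

There is one attempt and no reset: what is moved stays moved. The work goes in short steps, each a Python script; the robot and the scene stay as the last script left them, time stands still between calls to the robot, and variables do not carry over. Pictures are saved under pics/ and viewed, and the job is handed in when it is done.

```bash
mkdir -p pics
cat > h.py <<'E'
import numpy as np, cv2
from bench import robot
from scipy.spatial.transform import Rotation as R
def cam(name):
    d=robot.get_image(name); return d
def rot(o):
    o=np.array(o,float)
    return o if o.shape==(3,3) else R.from_euler('xyz',o).as_matrix()
def K(d):
    f=240/np.tan(np.radians(d['fovy'])/2); return np.array([[f,0,d['cx']],[0,f,d['cy']],[0,0,1.]])
def ray(d,uv):
    k=K(d); p=cv2.undistortPoints(np.array(uv,float).reshape(-1,1,2),k,np.array([d['k1'],0,0,0,0.])).reshape(-1,2)
    v=np.c_[p,np.ones(len(p))]@rot(d['orientation']).T
    return np.array(d['eye'],float),v
def onz(d,uv,z):
    e,v=ray(d,uv); return e+v*((z-e[2])/v[:,2])[:,None]
def proj(d,P):
    M=rot(d['orientation']); e=np.array(d['eye'],float)
    P=(np.atleast_2d(P)-e)@M; s=P[:,:2]/P[:,2:]; r2=(s**2).sum(1,keepdims=True)
    s=s*(1+d['k1']*r2); k=K(d); return s*k[0,0]+k[:2,2]
E
python3 - <<'E'
from h import *
for n in ['scene','top','wrist']:
    d=cam(n); cv2.imwrite(f'pics/{n}0.png',d['img']); print(n,{k:v for k,v in d.items() if k!='img'})
    np.save(f'{n}0.npy',d,allow_pickle=True)
print(robot.current_t(),robot.current_eef_rot())
E
```

```text
scene {'fovy': 46.81605666543177, 'cx': 328.47751302978725, 'cy': 238.92830056049868, 'k1': 0.011884257364987312, 'eye': array([1124.70960613, -463.91973318, 1120.82586647]), 'orientation': array([-2.51866166e+00, -1.01690693e-03,  8.35572747e-01])}
top {'fovy': 46.78839110329367, 'cx': 324.0800332440728, 'cy': 238.5919599030912, 'k1': -0.08609863288539, 'eye': array([ 389.56094531,   49.44628149, 1741.46989707]), 'orientation': array([-3.06048818e+00, -2.34847870e-04, -1.58203948e+00])}
wrist {'fovy': 63.27486383212417, 'cx': 320.12863647334785, 'cy': 247.18276185069558, 'k1': -0.028964378340576902, 'eye': array([ 85.47138565, 549.0597709 , 384.93988519]), 'orientation': array([2.85604804e+00, 1.95072173e-03, 1.27456466e+00])}
0.15 [-3.14022641e+00 -2.72838446e-04  2.84575874e+00]
```

View pics/top0.png

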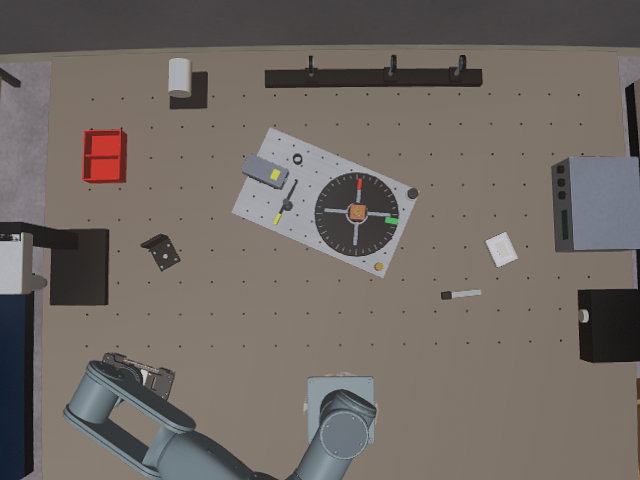

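View pics/scene0.png

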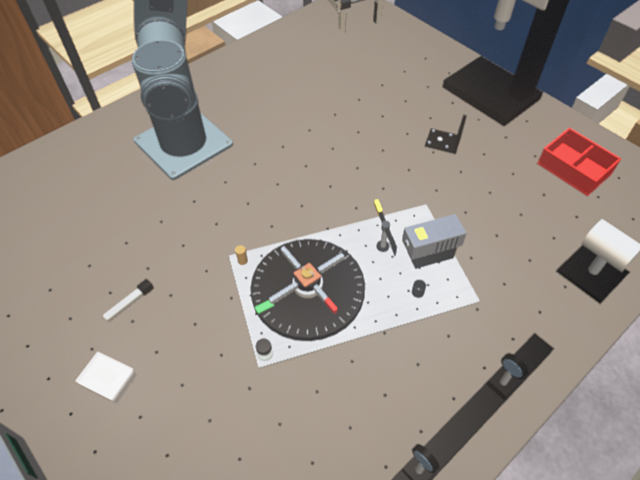

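View pics/wrist0.png

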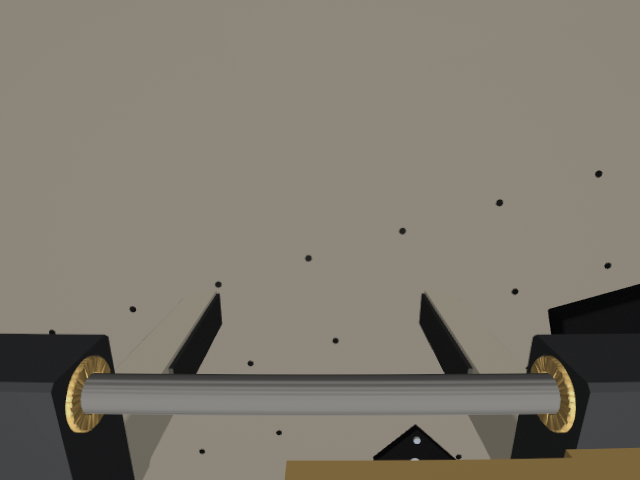

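The top view shows the stage at about (357,214), the red pointer at (359,186) and the green mark at (392,221). The yellow handle is at (279,217), its pivot at about (287,205), and the laser's yellow patch at (275,174). The brass post is at (379,267), the jar at (412,193) and the lens tube at (297,159). Next I'll segment and triangulate.

```bash
cat >> h.py <<'E'
def blobs(img,lo,hi,amin=15):
    m=cv2.inRange(cv2.cvtColor(img,cv2.COLOR_BGR2HSV),np.array(lo),np.array(hi))
    n,l,s,c=cv2.connectedComponentsWithStats(m)
    return [(c[i],s[i,4],l==i) for i in range(1,n) if s[i,4]>=amin]
def tri(d1,p1,d2,p2):
    e1,v1=ray(d1,p1);e2,v2=ray(d2,p2);v1=v1[0]/np.linalg.norm(v1[0]);v2=v2[0]/np.linalg.norm(v2[0])
    A=np.c_[v1,-v2];t=np.linalg.lstsq(A,e2-e1,rcond=None)[0]
    a=e1+t[0]*v1;b=e2+t[1]*v2;return (a+b)/2,np.linalg.norm(a-b)
E
python3 - <<'E'
from h import *
D={n:np.load(f'{n}0.npy',allow_pickle=True).item() for n in('top','scene')}
for n,(x0,x1,y0,y1) in dict(top=(230,430,120,290),scene=(220,480,190,370)).items():
    im=np.zeros_like(D[n]['img']); im[y0:y1,x0:x1]=D[n]['img'][y0:y1,x0:x1]
    for c,lo,hi in [('red',(0,170,120),(5,255,255)),('green',(45,120,80),(80,255,255)),('yellow',(26,150,120),(34,255,255)),('orange',(6,120,100),(24,255,255))]:
        print(n,c,[(np.round(b[0],1),b[1]) for b in blobs(im,lo,hi,8)])
    cv2.imwrite(f'pics/{n}z.png',cv2.resize(D[n]['img'][y0:y1,x0:x1],None,fx=3,fy=3,interpolation=cv2.INTER_CUBIC))
E
```

```text
top red [(array([359. , 183.8]), np.int32(30))]
top green [(array([391. , 220.3]), np.int32(69))]
top yellow [(array([274.7, 174.1]), np.int32(47)), (array([276.6, 218.8]), np.int32(25))]
top orange [(array([357.2, 211.8]), np.int32(194)), (array([378.4, 266.1]), np.int32(47))]
scene red []
scene green []
scene yellow []
scene orange [(array([306.3, 271.9]), np.int32(67)), (array([311.9, 280.9]), np.int32(17))]
```

View pics/topz.png

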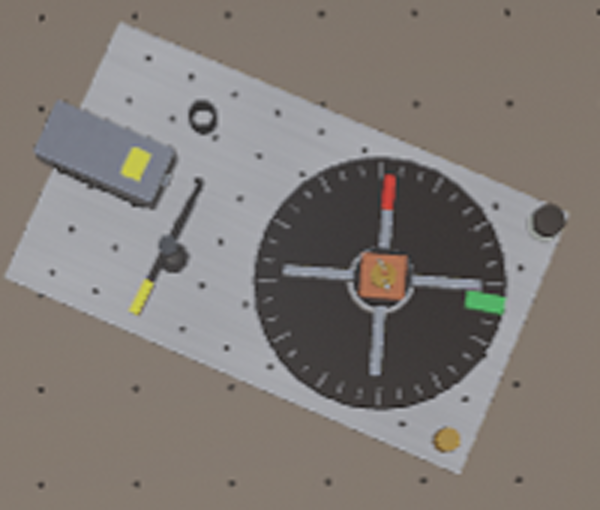

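View pics/scenez.png

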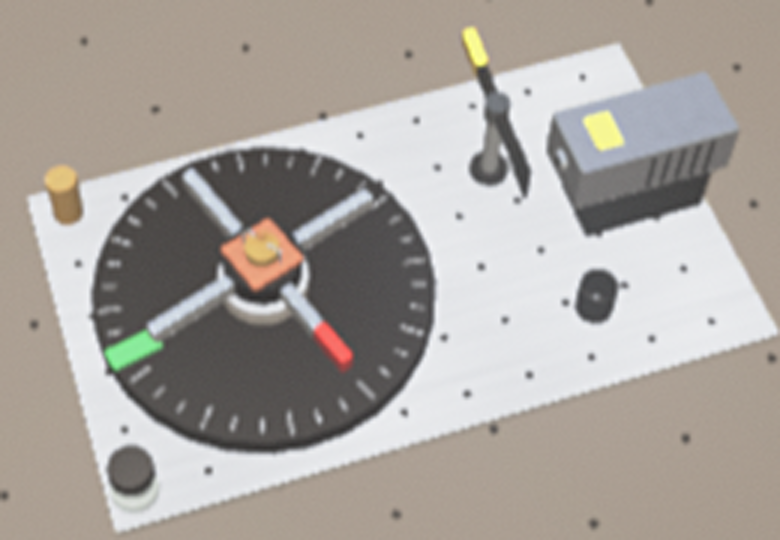

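Run:
```python
from h import *
D={n:np.load(f'{n}0.npy',allow_pickle=True).item() for n in('top','scene')}
P={}
rng=dict(red=((0,120,100),(6,255,255)),green=((45,80,80),(80,255,255)),yellow=((24,90,120),(34,255,255)))
def do(n,box,thr):
    x0,x1,y0,y1=box
    im=np.zeros_like(D[n]['img']); im[y0:y1,x0:x1]=D[n]['img'][y0:y1,x0:x1]
    for c in thr:
        for b in blobs(im,*rng[c],12):
            ys,xs=np.nonzero(b[2]); 
            r=cv2.minAreaRect(np.c_[xs,ys].astype(np.float32))
            print(n,c,np.round(b[0],1),b[1],np.round(r[0],1),np.round(r[1],1)); P.setdefault((n,c),[]).append(b[0])
do('top',(230,430,120,290),rng);do('scene',(220,480,190,370),rng)
t,s=D['top'],D['scene']
key=lambda c,n:P[(n,c)]
for c in('red','green'):
    p,g=tri(t,key(c,'top')[0],s,key(c,'scene')[0]); print(c,p.round(1),round(g,2))
for a in key('yellow','top'):
  for b in key('yellow','scene'):
    p,g=tri(t,a,s,b); print('yel',a.round(1),b.round(1),p.round(1),round(g,2))
# disc: dark-ellipse
for n,z in(('top',30),('scene',30)):
    im=D[n]['img']; c=np.array([357,214] if n=='top' else [307,288])
    hsv=cv2.cvtColor(im,cv2.COLOR_BGR2HSV)
    m=cv2.inRange(hsv,(0,0,0),(180,255,90))
    box=(310,405,168,262) if n=='top' else (246,370,232,343)
    mm=np.zeros_like(m); x0,x1,y0,y1=box; mm[y0:y1,x0:x1]=m[y0:y1,x0:x1]
    mm=cv2.morphologyEx(mm,cv2.MORPH_OPEN,np.ones((3,3),np.uint8))
    cs,_=cv2.findContours(mm,cv2.RETR_EXTERNAL,cv2.CHAIN_APPROX_NONE); k=max(cs,key=cv2.contourArea)
    h=cv2.convexHull(k)[:,0].astype(float)
    W=onz(D[n],h,z)[:,:2]
    from scipy.optimize import least_squares
    r=least_squares(lambda q:np.hypot(*(W-q[:2]).T)-q[2],[*W.mean(0),132],loss='soft_l1',f_scale=1)
    print(n,'disc',r.x.round(1),'res',np.abs(r.fun).max().round(1))
```

```text
top red [359.  183.7] 51 [359.  183.5] [11.  4.]
top green [391.1 220.3] 83 [391.  220.3] [13.   6.2]
top yellow [274.9 174.2] 66 [274.8 174.4] [6.3 9.8]
top yellow [276.8 218.4] 38 [276.8 218.4] [ 2.7 11.6]
scene red [330.9 304.8] 102 [331.  304.9] [15.9  6.4]
scene green [263.3 306.3] 137 [263.8 306.1] [ 8.  18.3]
scene yellow [377.7 205.2] 70 [377.7 205.2] [13.6  5.2]
scene yellow [420.8 233.2] 89 [420.8 233.1] [11.6  7.6]
red [693.8 -63.3  56. ] 3.4
green [ 582.4 -164.8   23.4] 6.07
yel [274.9 174.2] [377.7 205.2] [668.4 148.2 214.6] 86.94
yel [274.9 174.2] [420.8 233.2] [715.7 191.2 109.4] 2.98
yel [276.8 218.4] [377.7 205.2] [584.4 187.   93.5] 3.79
yel [276.8 218.4] [420.8 233.2] [633.9 230.4 -10.8] 96.78
top disc [604.3 -52.7 129.9] res 10.9
scene disc [617.1 -65.6 126. ] res 73.3
```

Triangulated heights are red 56 (expected 60), handle 93.5 (93), patch 109 (116) and green 23 (32). They're consistent, but the rays miss each other by 3–6 mm. I'll take a closer wrist view to refine the positions.

Run:
```python
from h import *
q=robot.inverse_kinematics([500,20,330],[np.pi,0,0]); print(q)
robot.move_ptp([500,20,330],[np.pi,0,0]); robot.move_gripper(0)
for i,p in enumerate([[500,20,330],[440,60,330]]):
    if i: robot.move_linear(p)
    d=cam('wrist'); np.save(f'wrist{i+1}.npy',d,allow_pickle=True); cv2.imwrite(f'pics/wrist{i+1}.png',d['img']); print(d['eye'],d['orientation'])
d=cam('top'); np.save('top1.npy',d,allow_pickle=True); cv2.imwrite('pics/top1.png',d['img'])
print(robot.current_t(),robot.current_tcp_pos(),robot.current_gripper_width())
```

```text
[-1.83294694e-01  1.15274811e-01  1.44495467e+00 -4.44089210e-16
  1.58136318e+00  1.38750163e+00]
[578.7457705   20.27111597 497.0012719 ] [ 2.85637260e+00 -4.56710927e-04 -1.57122899e+00]
[518.9638005   60.25469814 497.40688134] [ 2.85765394e+00 -9.18106718e-04 -1.57081074e+00]
4.6 [440.72589019  59.56945805 329.96539378] 0.006369371711899598
```

View pics/wrist1.png

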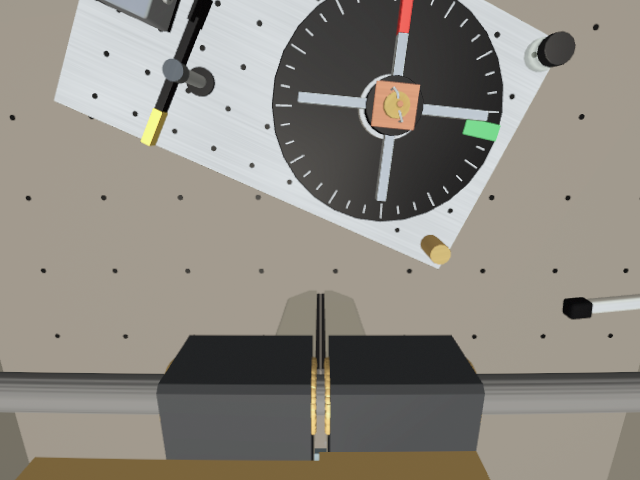

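View pics/wrist2.png

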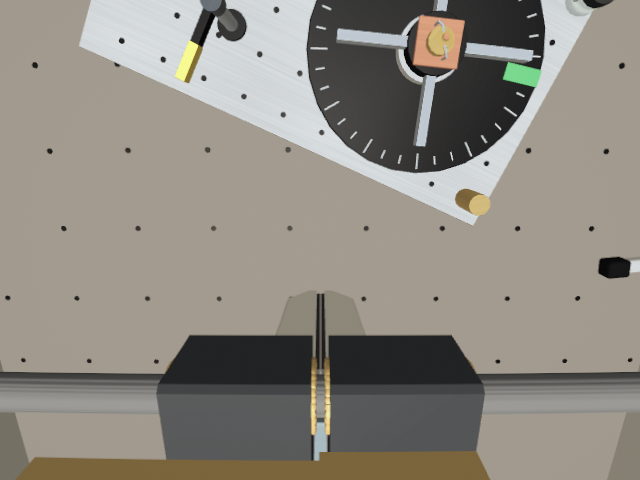

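Wrist view 1 shows the disc centred near (390,105), the green mark at (481,130), the red pointer at (405,15, cut off) and the near steel spoke at (385,165). The handle is at (154,127) and the pivot cap at (174,70). Next I'll measure from it.

Run:
```python
from h import *
from scipy.optimize import least_squares
w1=np.load('wrist1.npy',allow_pickle=True).item();w2=np.load('wrist2.npy',allow_pickle=True).item();t=np.load('top0.npy',allow_pickle=True).item()
G=dict(green=((45,80,60),(80,255,255)),yellow=((24,120,120),(34,255,255)),red=((0,150,100),(5,255,255)),cop=((6,100,100),(20,255,255)))
def ce(d,c,box):
    x0,x1,y0,y1=box; im=np.zeros_like(d['img']); im[y0:y1,x0:x1]=d['img'][y0:y1,x0:x1]
    b=max(blobs(im,*G[c],10),key=lambda b:b[1]); ys,xs=np.nonzero(b[2])
    r=cv2.minAreaRect(np.c_[xs,ys].astype(np.float32)); return np.array(r[0]),r
g1=ce(w1,'green',(440,520,100,160));g2=ce(w2,'green',(480,570,50,100))
y1=ce(w1,'yellow',(130,180,90,160));y2=ce(w2,'yellow',(160,220,30,90))
print('px',g1[0],g2[0],y1,y2)
gt=ce(t,'green',(380,405,210,230));yt=ce(t,'yellow',(265,285,205,230))
for n,a,b,c,z in(('green',g1,g2,gt,32),('handle',y1,y2,yt,101)):
    print(n,'w1w2',[np.round(x,1) for x in tri(w1,a[0],w2,b[0])],'w1top',[np.round(x,1) for x in tri(w1,a[0],t,c[0])],'plane',onz(w1,a[0],z).round(1)[0],onz(w2,b[0],z).round(1)[0],onz(t,c[0],z).round(1)[0])
for n,d,box,s in(('w1',w1,(265,510,0,225),(390,105)),('w2',w2,(300,550,0,178),(428,45)),('top',t,(310,405,165,262),(357,214))):
    # edge points: radial rays from centre outward, last dark->bright transition
    gray=cv2.cvtColor(d['img'],cv2.COLOR_BGR2GRAY).astype(float); pts=[]
    c0=onz(d,[s],30)[0]
    for a in np.radians(np.arange(0,360,3)):
        rr=np.arange(118,146,.5); Q=np.c_[c0[0]+rr*np.cos(a),c0[1]+rr*np.sin(a),np.full(len(rr),30.)]
        p=proj(d,Q); ok=(p[:,0]>1)&(p[:,0]<638)&(p[:,1]>1)&(p[:,1]<478)
        if not ok.all(): continue
        v=cv2.remap(gray.astype(np.float32),p[:,0].astype(np.float32)[None],p[:,1].astype(np.float32)[None],1)[0]
        k=np.argmax(np.gradient(v)*((rr>120)));pts.append(Q[k,:2])
    W=np.array(pts); 
    r=least_squares(lambda q:np.hypot(*(W-q[:2]).T)-q[2],[*c0[:2],132],loss='soft_l1',f_scale=.7)
    print(n,'disc',len(W),r.x.round(1),'med',np.median(np.abs(r.fun)).round(2))
```

```text
px [480.60949707 129.02526855] [521.3236084   74.20587921] (array([158.10275269, 123.72602844]), ((158.10275268554688, 123.72602844238281), (2.106740713119507, 20.248119354248047), 20.556045532226562)) (array([191.36207581,  63.84482956]), ((191.36207580566406, 63.84482955932617), (2.4140396118164062, 35.467811584472656), 21.801410675048828))
green w1w2 [array([ 584. , -164.1,   33.3]), np.float64(0.0)] w1top [array([ 582.9, -160.1,   42.3]), np.float64(2.2)] plane [ 584.  -164.6   32. ] [ 584.2 -164.7   32. ] [ 583. -161.   32.]
handle w1w2 [array([589. , 192.4,  64.5]), np.float64(0.9)] w1top [array([588.7, 190.3,  70.5]), np.float64(0.7)] plane [588.3 178.3 101. ] [582.8 180.9 101. ] [584.8 187.7 101. ]
w1 disc 91 [606.6 -56.2 131. ] med 0.24
w2 disc 72 [606.3 -56.1 131.1] med 0.26
top disc 120 [605.2 -53.2 131.2] med 0.61
```

The axis is (606.4, −56.1) with a disc radius of 131 (132 given). The green mark is at (584.0, −164.6) with z 33 (32 given) and radius 110.8 (111 given), so those check out. The yellow mask caught only a sliver, so I'll redo the handle and add the pointer angle and the spoke heights.

Run:
```python
from h import *
w1=np.load('wrist1.npy',allow_pickle=True).item();w2=np.load('wrist2.npy',allow_pickle=True).item();t=np.load('top0.npy',allow_pickle=True).item()
print(cv2.cvtColor(w1['img'][110:145,146:164:3],cv2.COLOR_BGR2HSV)[::8].tolist())
ax=np.array([606.4,-56.1])
def m(d,lo,hi,box):
    x0,x1,y0,y1=box; im=np.zeros_like(d['img']); im[y0:y1,x0:x1]=d['img'][y0:y1,x0:x1]
    b=max(blobs(im,lo,hi,10),key=lambda b:b[1]); ys,xs=np.nonzero(b[2]); P=np.c_[xs,ys].astype(np.float32)
    r=cv2.minAreaRect(P); return np.array(r[0]),cv2.boxPoints(r),b[1]
H=[m(d,(22,60,60),(38,255,255),bx) for d,bx in((w1,(130,180,90,160)),(w2,(160,220,30,90)),(t,(265,285,205,230)))]
for h in H: print(h[0],h[1].round(1).tolist(),h[2])
print('h w1w2',tri(w1,H[0][0],w2,H[1][0]),'w1t',tri(w1,H[0][0],t,H[2][0]))
for d,h in zip((w1,w2,t),H): print(onz(d,h[0],99)[0].round(1), onz(d,h[1],101).round(1)[:,:2].tolist())
# spokes
for n,d in(('w1',w1),('w2',w2),('top',t)):
    gray=cv2.cvtColor(d['img'],cv2.COLOR_BGR2GRAY).astype(np.float32)
    a=np.arange(-180,180,.5)
    prof=np.zeros(len(a))
    for r in range(62,95,3):
        Q=np.c_[ax[0]+r*np.cos(np.radians(a)),ax[1]+r*np.sin(np.radians(a)),np.full(len(a),68.)]
        p=proj(d,Q); prof+=cv2.remap(gray,p[:,0].astype(np.float32)[None],p[:,1].astype(np.float32)[None],1)[0]
    prof/=11
    for c in (-180,-90,0,90):
        dd=(a-c+180)%360-180; k=(np.abs(dd)<25); w=np.clip(prof[k]-90,0,None); print(n,c,(c+(w*dd[k]).sum()/max(w.sum(),1)).round(1),w.max().round(0),(w>30).sum()*.5)
r=m(t,(0,120,100),(6,255,255),(350,370,170,200)); p=onz(t,r[0],68)[0]; print('red top',p, np.degrees(np.arctan2(p[1]+53.2,p[0]-605.2)))
r1=m(w1,(0,150,100),(6,255,255),(390,420,0,50)); p=onz(w1,r1[0],68)[0]; print('red w1',p, np.degrees(np.arctan2(p[1]-ax[1],p[0]-ax[0])))
for n,d,b in(('w1',w1,(360,430,75,140)),('w2',w2,(400,475,5,80)),('t',t,(345,370,200,225))):
    print(n,'cop',m(d,(3,90,90),(22,255,255),b)[0])
cv2.imwrite('pics/wz.png',cv2.resize(w1['img'][0:170,50:260],None,fx=3,fy=3,interpolation=cv2.INTER_CUBIC))
```

```text
[[[99, 8, 218], [103, 8, 220], [31, 83, 243], [31, 108, 250], [27, 133, 201], [8, 19, 53]], [[99, 8, 224], [31, 86, 244], [31, 108, 250], [31, 107, 250], [31, 105, 250], [23, 158, 129]], [[31, 87, 244], [31, 108, 250], [31, 106, 250], [31, 104, 250], [23, 158, 129], [23, 157, 128]], [[31, 107, 250], [31, 105, 250], [31, 103, 250], [23, 157, 130], [24, 148, 129], [101, 9, 223]], [[31, 104, 250], [31, 101, 249], [23, 158, 129], [23, 148, 131], [103, 8, 218], [103, 8, 220]]]
[153.3427887  127.20877075] [[139.1999969482422, 142.0], [152.8000030517578, 106.80000305175781], [167.5, 112.4000015258789], [153.89999389648438, 147.6999969482422]] 577
[188.64456177  61.24554443] [[173.89999389648438, 77.4000015258789], [188.39999389648438, 39.400001525878906], [203.39999389648438, 45.099998474121094], [188.89999389648438, 83.0999984741211]] 623
[276.70001221 218.60002136] [[272.3999938964844, 223.1999969482422], [277.79998779296875, 212.39999389648438], [281.0, 214.0], [275.6000061035156, 224.8000030517578]] 48
h w1w2 (array([585.08730856, 183.26041091, 101.14644645]), np.float64(0.0372300107683
[... 152 characters left out ...]
8.8, 168.0], [565.6, 185.0]]
[585.4 183.9  99. ] [[571.1, 198.6], [603.9, 182.0], [598.9, 168.3], [565.9, 184.7]]
[584.4 188.1  99. ] [[570.6, 200.8], [602.8, 184.6], [597.8, 175.1], [565.7, 191.3]]
w1 -180 -185.3 109.0 8.5
w1 -90 -96.8 109.0 9.0
w1 0 -5.4 67.0 7.0
w1 90 84.8 110.0 8.0
w2 -180 -185.3 110.0 8.0
w2 -90 -97.7 109.0 8.5
w2 0 0.0 0.0 0.0
w2 90 85.0 109.0 8.5
top -180 -187.1 61.0 7.0
top -90 -96.4 62.0 7.0
top 0 -3.2 27.0 0.0
top 90 85.7 63.0 6.5
red top [693.21723657 -61.04313455  68.        ] -5.092124466184841
red w1 [690.38917175 -63.32158317  68.        ] -4.914336876783834
w1 cop [394.96954346 104.77439117]
w2 cop [438.12664795  42.2071228 ]
t cop [357.22775269 211.72277832]
```

View pics/wz.png

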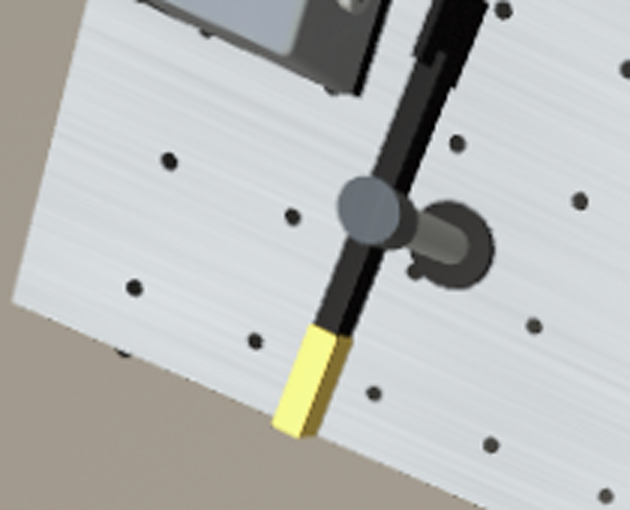

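The axis, mark and pointer are settled. The pointer is at −5.0° and the mark at −101.7°, so the rotor needs about −96.7°. I'll push the steel spoke at 174.8° clockwise along an arc with the closed fingertip, stopping 8° short to look.

```bash
cat >> h.py <<'E'
AX=np.array([606.4,-56.1])
def pose(phi,s,r=75,z=46,c=AX):
    p=np.radians(phi); e=np.array([np.cos(p),np.sin(p)]); n=np.array([-e[1],e[0]])
    xy=c+r*e+s*n; y=phi-90; y=(y+180)%360-180
    return [*xy,z],[np.pi,0,np.radians(y)]
E
cat > push.py <<'E'
from h import *
P,o=pose(174.8,28,z=130); robot.move_ptp(P,o)
print(robot.current_qpos().round(2) if hasattr(robot.current_qpos(),'round') else robot.current_qpos())
P,o=pose(174.8,28); print(robot.move_linear(P,o,speed=100,f_stop=10))
f0=np.array(robot.current_contact_force())
for s in (20,14): P,o=pose(174.8,s); robot.move_linear(P,o,speed=40,f_stop=10)
for phi in np.arange(174.8,174.8-88,-6).tolist()+[86.2]:
    P,o=pose(phi,12.5)
    st=robot.move_linear(P,o,speed=45,f_stop=12)
    print(round(phi,1),st,(np.array(robot.current_contact_force())-f0).round(1))
    if st: break
for n in('wrist','top'):
    d=cam(n); np.save(n+'3.npy',d,allow_pickle=True); cv2.imwrite(f'pics/{n}3.png',d['img'])
print(robot.current_t(),robot.current_tcp_pos())
E
python3 push.py
```

```text
[-0.35  0.31  1.7   0.    1.14 -0.26]
False
174.8 False [-0.9 -0.2 -0.7]
168.8 False [-1.3  1.2 -0. ]
162.8 False [-0.2  0.1 -0. ]
156.8 False [-0.6  0.2 -0.4]
150.8 False [-0.7  0.3 -1.7]
144.8 False [-0.8  1.5 -0.3]
138.8 False [-0.2  0.2 -1.4]
132.8 False [-0.3  0.5 -0.5]
126.8 False [-0.3  0.7 -1. ]
120.8 False [-0.5  1.5 -0.4]
114.8 False [ 0.2 -0.  -2.1]
108.8 False [-0.8  0.  -0.8]
102.8 False [-0.1  0.8 -1.3]
96.8 False [-0.6  0.8 -1.2]
90.8 False [-1.   0.2 -1.6]
86.2 False [-0.5  0.3 -1.4]
12.9417 [598.84850855  19.51355794  46.07246269]
```

View pics/wrist3.png

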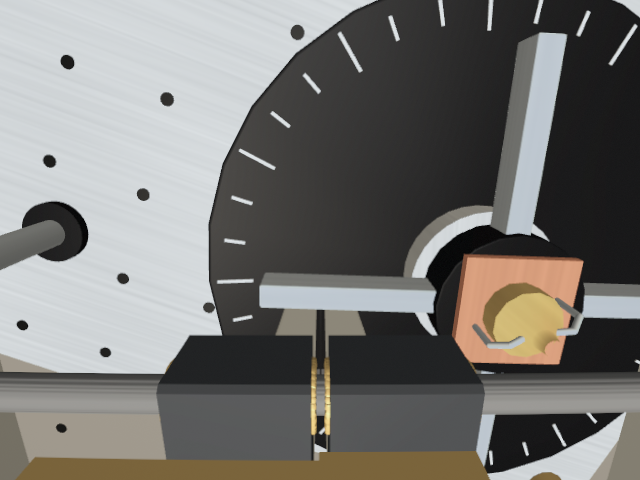

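View pics/top3.png

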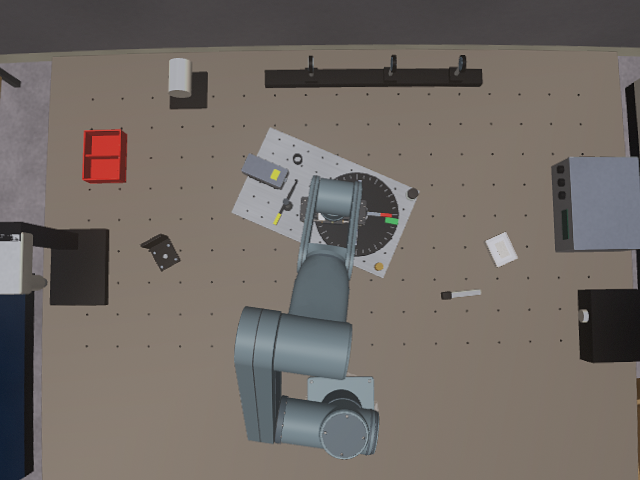

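The wrist view shows the finger behind the steel spoke (260–435, 290). The top view shows the red pointer at about (385,215), just short of the green at (392,221). I'll measure the remaining angle.

```bash
cat >> h.py <<'E'
def topangles(d,axr):
    out=[]
    for lo,hi,z in(((0,120,80),(6,255,255),68),((45,80,60),(80,255,255),32)):
        im=np.zeros_like(d['img']); im[205:235,374:405]=d['img'][205:235,374:405]
        b=max(blobs(im,lo,hi,5),key=lambda b:b[1]); p=onz(d,b[0],z)[0]
        out+=[b[0].round(1).tolist(),p.round(1).tolist(),round(float(np.degrees(np.arctan2(p[1]-axr[1],p[0]-axr[0]))),2)]
    return out
E
python3 - <<'E'
from h import *
d=np.load('top3.npy',allow_pickle=True).item(); print(topangles(d,(605.2,-53.2)))
t=np.load('top0.npy',allow_pickle=True).item()
im=np.zeros_like(t['img']);
b=blobs(t['img'],(45,80,60),(80,255,255),30)
print([ (x[0],onz(t,x[0],32)) for x in b if 380<x[0][0]<400])
E
```

```text
[[385.8, 214.6], [596.7, -140.9, 68.0], -95.5, [391.1, 220.4], [582.8, -161.3, 32.0], -101.71]
[(array([391.10843373, 220.3253012 ]), array([[ 583.04977069, -161.21427386,   32.        ]]))]
```

Run:
```python
from h import *
for phi in (83,80):
    P,o=pose(phi,12.5); print(robot.move_linear(P,o,speed=25,f_stop=12))
d=cam('top'); print(topangles(d,(605.2,-53.2)))
P,o=pose(80,22); robot.move_linear(P,o,speed=60)
P,o=pose(80,22,z=330); robot.move_linear(P,o,speed=200)
# to survey pose for measurement by wrist
robot.move_ptp([540,20,330],[np.pi,0,0])
for n in('wrist','top'):
    d=cam(n); np.save(n+'4.npy',d,allow_pickle=True); cv2.imwrite(f'pics/{n}4.png',d['img'])
print(robot.current_t(),d['eye'])
try: print(topangles(d,(605.2,-53.2)))
except Exception as e: print(e)
```

```text
False
False
[[385.2, 217.7], [587.3, -138.8, 68.0], -101.78, [392.4, 221.1], [580.5, -165.2, 32.0], -102.45]
15.9333 [ 389.56094531   49.44628149 1741.46989707]
[[385.2, 217.7], [587.3, -139.0, 68.0], -101.77, [392.4, 221.1], [580.5, -165.2, 32.0], -102.45]
```

View pics/wrist4.png

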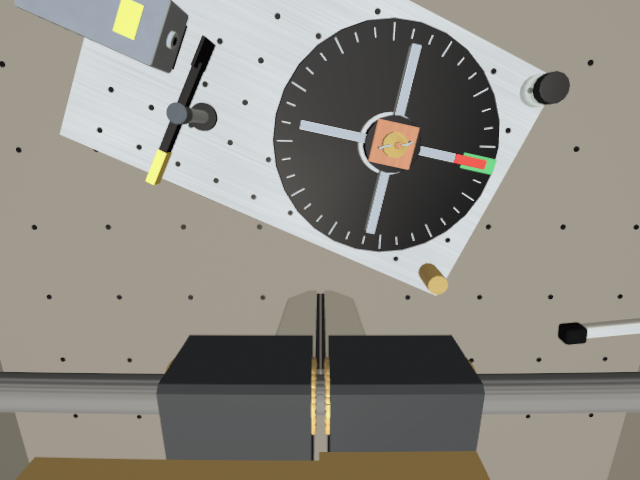

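Wrist view: the red pointer at (470,160) lies over the green at (480,163), and the top view gives −101.8° against −101.7° for the mark. The shutter is still closed. Next is the shutter geometry from this view.

Run:
```python
from h import *
w1=np.load('wrist1.npy',allow_pickle=True).item();w4=np.load('wrist4.npy',allow_pickle=True).item()
# wrist check of pointer: spoke angles from steel, green
gray=cv2.cvtColor(w4['img'],cv2.COLOR_BGR2GRAY).astype(np.float32)
a=np.arange(-360,360,.5);prof=0
for r in range(40,66,3):
    Q=np.c_[AX[0]+r*np.cos(np.radians(a)),AX[1]+r*np.sin(np.radians(a)),np.full(len(a),68.)]
    p=proj(w4,Q); prof=prof+cv2.remap(gray,p[:,0].astype(np.float32)[None],p[:,1].astype(np.float32)[None],1)[0]/9
for c in(-192,-102,-12,78):
    k=np.abs(a-c)<20;w=np.clip(prof[k]-130,0,None);print(c,(w*a[k]).sum()/w.sum())
def m(d,lo,hi,box):
    x0,x1,y0,y1=box; im=np.zeros_like(d['img']); im[y0:y1,x0:x1]=d['img'][y0:y1,x0:x1]
    b=max(blobs(im,lo,hi,10),key=lambda b:b[1]); ys,xs=np.nonzero(b[2]); P=np.c_[xs,ys].astype(np.float32)
    r=cv2.minAreaRect(P); return np.array(r[0]),cv2.boxPoints(r),b[1]
# bright yellow = top faces only (V>200)
h4=m(w4,(22,60,200),(38,255,255),(135,185,140,190)); h1=m(w1,(22,60,200),(38,255,255),(130,180,90,160))
y=m(w4,(22,60,200),(38,255,255),(100,150,0,45))
print('handle tri',tri(w1,h1[0],w4,h4[0]))
for d,h in((w1,h1),(w4,h4)):
    c=onz(d,h[0],101)[0];b=onz(d,h[1],101)[:,:2]; e=[b[1]-b[0],b[2]-b[1]]; L=[np.linalg.norm(x) for x in e]; v=e[int(np.argmax(L))]; print(c,np.round(L,1),np.degrees(np.arctan2(v[1],v[0])))
pa=onz(w4,y[0],116)[0]; print('patch',pa,y[0])
u=pa[:2]-AX;u/=np.linalg.norm(u);print('laser +y ang',np.degrees(np.arctan2(u[1],u[0])))
print('pivot cap',onz(w4,[[177,113]],104)[0],onz(w1,[[172.7,69.5]],104)[0],tri(w1,[172.7,69.5],w4,[177,113]))
# plate edge direction: left short edge
for z in(10,):print(onz(w4,[[60,133],[436,296],[83,40]],z))
```

```text
-192 -191.73716274585877
-102 -101.52221712770489
-12 -11.809284898258351
78 77.97498023447052
handle tri (array([585.72873786, 187.05894928,  97.61541213]), np.float64(0.2133909892905684))
[585.66982735 185.76016544 101.        ] [36.5  9.8] -27.26798160799263
[586.00455986 185.5304265  101.        ] [35.9  9.7] -27.972841949523616
patch [716.61867479 189.90769626 116.        ] [127.5754776   18.23584938]
laser +y ang 65.86621861558432
pivot cap [636.96809656 157.66527177 104.        ] [636.85726226 158.02322624 104.        ] (array([637.0281334 , 158.26520433, 102.79755258]), np.float64(0.33879312240000586))
[[ 619.99733269  336.62620523   10.        ]
 [ 405.67678832 -136.8020851    10.        ]
 [ 722.54518495  291.71391717   10.        ]]
```

The wrist check puts the spokes at −101.5°, against the mark at −101.7°. The pivot is at (637.0, 158.1) and the handle middle at (585.8, 185.7). That is 58 mm from the pivot, pointing at 152°, and the heights match. Next I'll push the shutter open along its arc, with a force stop.

```bash
cat > push2.py <<'E'
from h import *
C=np.array([637.0,158.1])
P,o=pose(152,32,r=60,z=150,c=C); robot.move_ptp(P,o)
P,o=pose(152,32,r=60,z=80,c=C); print(robot.move_linear(P,o,speed=100,f_stop=8))
f0=np.array(robot.current_contact_force())
for s in (22,14): P,o=pose(152,s,r=60,z=80,c=C); print(robot.move_linear(P,o,speed=40,f_stop=8))
for phi in [150,145,140,135,130,125,120,115,110,105,100,96,92,89,87,85,83,82,81,80,79]:
    P,o=pose(phi,12.5,r=60,z=80,c=C); st=robot.move_linear(P,o,speed=35 if phi>90 else 15,f_stop=8)
    print(phi,st,(np.array(robot.current_contact_force())-f0).round(1))
    if st: break
print(robot.current_tcp_pos())
for n in('wrist','top'):
    d=cam(n); np.save(n+'5.npy',d,allow_pickle=True); cv2.imwrite(f'pics/{n}5.png',d['img'])
print(robot.current_t())
E
python3 push2.py
```

```text
False
False
False
150 False [-0.3 -0.5 -1.3]
145 False [-0.5 -0.8 -0.4]
140 False [-1.2 -1.1 -0.4]
135 False [-0.6 -0.2 -1. ]
130 False [-0.7  0.3 -0.2]
125 False [-1.4  0.2 -0.4]
120 False [-0.2 -0.9 -0.6]
115 False [0.1 0.  0.1]
110 False [-0.8 -0.  -1.2]
105 False [ 0.  -0.2 -0.9]
100 False [-0.8 -0.5 -0.8]
96 False [-0.9 -0.6 -0.4]
92 False [-1.2 -0.3 -0.4]
89 False [-1.2 -0.3 -0. ]
87 False [-1.  -0.7 -0.2]
85 False [-1.   0.1 -0.5]
83 False [-3.6 -0.8  1.6]
82 False [-8.1 -1.1  3.1]
81 False [-10.3  -0.3   5.7]
80 False [-11.9  -1.    6. ]
79 False [-15.4  -0.6   8.9]
[631.65715068 219.72721606  79.67749293]
24.5833
```

View pics/wrist5.png

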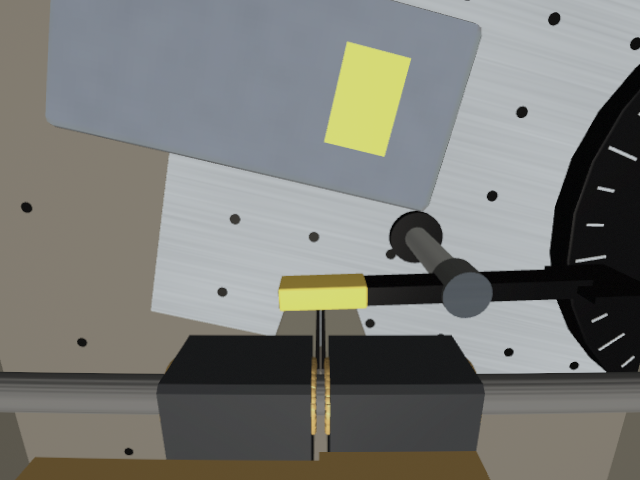

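The handle reached its hard stop: resistance rises from a commanded 83°, with 15 N at most. In the wrist view the handle at (322,293) lies along the laser's side. I'll back off, lift and verify.

Run:
```python
from h import *
C=np.array([637.0,158.1])
P,o=pose(82,26,r=60,z=80,c=C); robot.move_linear(P,o,speed=40)
P,o=pose(82,26,r=60,z=330,c=C); robot.move_linear(P,o,speed=200)
robot.move_ptp([540,20,330],[np.pi,0,0]); robot.sleep(.3)
for n in('wrist','top'):
    d=cam(n); np.save(n+'6.npy',d,allow_pickle=True); cv2.imwrite(f'pics/{n}6.png',d['img'])
print(topangles(d,(605.2,-53.2)),robot.current_t(),robot.current_contact_force())
d=np.load('wrist6.npy',allow_pickle=True).item()
for b in blobs(d['img'],(22,60,200),(38,255,255),60):
    p=onz(d,b[0],101)[0][:2]; print(b[0],b[1],p,np.degrees(np.arctan2(p[1]-C[1],p[0]-C[0])),np.hypot(*(p-C)))
```

```text
[[385.3, 217.6], [587.4, -139.1, 68.0], -101.68, [392.4, 221.2], [580.3, -165.0, 32.0], -102.55] 27.825 [-0.19224332 -0.20278425  1.67893412]
[129.13785047  19.37733645] 856 [720.53408529 196.41240374] 24.638271004732307 91.90094496631203
[118.50131926 105.28759894] 379 [645.72869226 216.07707803] 81.43818265225933 58.630466875671495
[392.78688525 145.4057377 ] 244 [607.6276709  -50.50061693] -98.01492783177815 210.65837533795104
[438.08171206 286.3151751 ] 257 [ 458.46208956 -108.08598644] -123.85079196452453 320.516403390685
[327.48611111 413.47222222] 72 [291.91612598  11.85368196] -157.03280124751342 374.79443118656496
```

View pics/wrist6.png

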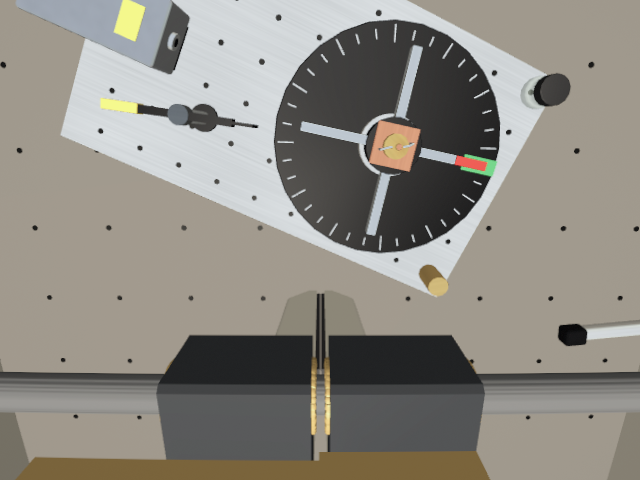

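View pics/top6.png

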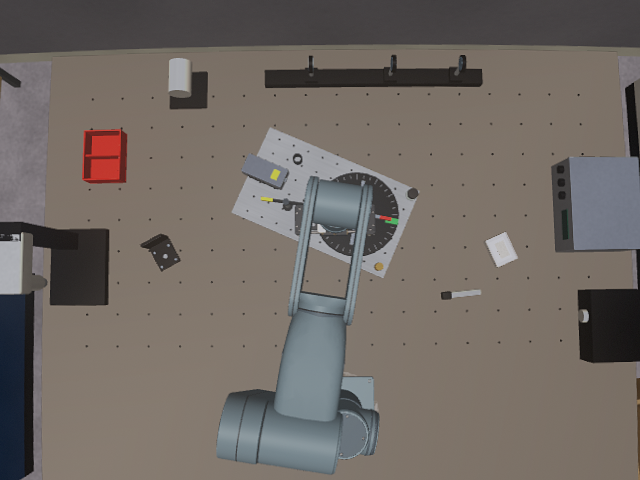

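The handle is now at 81.4°. That is 74.5° from the closed line at 155.9°, so the shutter is 1.30 rad open. The pointer is still over the mark in both views ((470,162) over (480,165) in the wrist view), and the loose things are where they were. The arm is clear, so I'm handing in.

```bash
python3 -c "
from bench import robot
robot.hand_in(); print(robot.current_t())"
```

```text
the job is handed in; nothing more can be done
the job is handed in; nothing more can be done
```

The pointer is over the green mark, the shutter is fully open, and I handed the job in at about 28 s on the robot's clock (limit 67 s).

- **Stage:** I pushed a bare steel spoke clockwise about 97° with the closed fingertip, keeping the shutter closed. Push forces stayed below about 3 N.
- **Shutter:** I then pushed the yellow handle round to its hard stop. The highest force reading I took was about 18 N in total, of which 15 N was sideways. The 8 N force stop did not trigger there, because each short move counts the force change from its own start. The 30 N limit was not reached in any reading.
- **Pointer check:** after backing off, the pointer stood at −101.7°, with the mark at −101.7° to −102.5° in the top view. That is at most about 1.5 mm off at 100 mm from the axis, against the 9 mm allowed.
- **Shutter check:** the handle stood at 81.4°, which is about 1.30 rad open.
- **Loose things:** they looked unmoved in the last top and wrist pictures, and the arm was well clear. I judged this by eye and did not measure their positions.

Two measurements disagreed. The top and wrist cameras differ by about 3 mm in y. The closed handle measured about 4° off the closed line worked out from the laser's direction. Neither was large enough to matter.

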